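Prime a bayonet reagent cartridge

TASK

Slide the analyser's priming carriage out from under the hood until it is against its end stop, then take the cartridge with the flat wing grip from the stand, set its key bar into the port's slot, push it down against the spring and twist it clockwise (seen from above) a full quarter turn to the stop. The port springs back if let go, so finish while still gripping the cartridge, holding it pushed in and fully turned. Leave the round-knobbed cartridge in the stand and the other things on the bench where they are.

Things in the scene. Friction and masses are not known exactly. Their poses are not given: they have to be found in the camera images.
- carriage (a joint): slide of the priming carriage on its rail: 0 (under the hood) to 0.140 m (hard against the steel end stop), growing along the port's +y. Friction 5 N; it stays where it is left. Carriage: 70 x 70 mm grey block, top 46 mm above the bench. The fixed hood (100 mm wide, top 68 mm above the bench) covers all or part of the port until it is out; the analyser behind the hood is 175 mm tall
- tab_grip (a point): point to grip on the carriage's upright steel tab, 60 mm above the bench, on the robot's side of the carriage (85 mm along the port's -x). The tab is 24 mm long in x, 12 mm thick in y (the slide direction), from 23 to 79 mm above the bench; axes as the port. Moves with the carriage
- port (a point): bayonet port in the carriage's top, moving with it: centre of the mouth, flush with the top face, 46 mm above the bench; z up, x along the key slot, y along the slide to the end stop. Mouth: 33 mm square hole with a key slot 51 mm long (x), 14 mm wide (y), in a 6 mm plate. Below it a sprung rotor has a 12.5 mm wide slot, in line with the key slot at rest
- plunger (a joint): how far the rotor is pushed down: 0 (at rest; a key bar resting on it has its underside 14 mm below the port's mouth) to 0.010 m (bottom). Spring 4 N at 0, 9 N at the bottom. Beyond 0.006 the key bar is clear below the plate and can turn; 0.008 to 0.009 is a good depth
- rotor (a joint): turn of the rotor under the port, 0 (at rest) to 1.571 rad (stop, a quarter turn), clockwise seen from above is positive. A return spring (0.03 N m at 0, 0.12 N m at the stop) drives it back when it is let go; the cartridge's key bar has up to 0.1 rad of play in it, so the rotor lags the cartridge by that much
- cartridge_center (a point): the cartridge to fit, white, 90 mm tall, 44 mm in diameter, about 0.12 kg: its centre, on its axis 45 mm above its underside; z up. On top a flat wing grip 40 mm long (x), 16 mm thick (y), 34 mm tall. Hangs by its body in either nest of the grey stand (28 mm tall, nests 80 mm apart), its underside 2 mm above the bench
- cartridge: the same cartridge, origin at the centre of its underside. Heights above it: key bar 48 mm long (x, parallel to the wing), 10 mm wide (y), rounded underneath, 0 to 14 mm; neck 30 mm in diameter to 26 mm; body 44 mm in diameter to 56 mm; wing grip to 90 mm. It fits the port either way round
- spare_center (a point): the other cartridge in the stand, the same but with a round knob 28 mm in diameter in place of the wing; centre, 45 mm above its underside. Not to be used
- dropper_mid (a point): bystander: small amber dropper bottle, 36 mm in diameter, 75 mm tall; its centre
- beaker_mid (a point): bystander: glass beaker, 68 mm across, 85 mm tall; its centre
- dish_mid (a point): bystander: clear flat dish, 88 mm across, 16 mm tall; its centre
- reagent_mid (a point): bystander: white bottle, 60 mm in diameter, 150 mm tall; its centre
- jar_mid (a point): bystander: glass jar, 66 mm in diameter, 80 mm tall; its centre
Not all that is in view belongs to the job. What is shaped like the cartridge but green is not meant.

How it is judged:
By the outcome, as a careful person would: the job done as asked, in the order asked, and still so for the second after the job is handed in, while the arm keeps its last pose, push and grip.
It also fails if it takes over 67 s, if anything falls off the work surface, if the arm or the gripper's body presses on something with over 40 N, if the wrist force passes 120 N, or if a joint passes its speed limit or range.

ROBOT

A 6-joint arm with a two-finger parallel gripper is mounted at the origin on the work surface. World frame = base frame: x ahead of the robot, y to its left, z up, the work surface at z = 0. Lengths are in m, angles in degrees, forces in N, time in s.
With the tool pointing down it reaches from about 0.35 to 0.875 m from the base axis. Payload 4.2 kg.
Tool frame: the origin (TCP) lies midway between the tips of the shut fingers; the grasp point (between the pads) lies 19 mm behind it; z points along the fingers, y is the line along which they close (so a half turn about z gives the same grasp; the last joint's range is limited). The gripper opens to 85 mm and grips with 20 to 120 N. Pads are 22 mm wide; open, the fingers measure 114 mm over their backs; the gripper's body (76 mm by 85 mm) begins 54 mm behind the grasp point. The pads swing forward as they close: fully open they stand 13 mm farther back than shut.
Start: joints at [-57.433, 22.042, 0.453, 0, -68.411, -14.817], TCP at [0.191, -0.595, 0.231] pointing down, gripper open.
Joint ranges: [-179.83, 179.83], [-69.29, 118.12], [-61.27, 80.66], [-181.25, 117.63], [-171.15, -9.14], [-177.46, 177.46]. Speed limits (degrees/s): [159.86, 159.86, 180, 180, 180, 180].

INTERFACE

Orientations are given as [roll, pitch, yaw] about the fixed x, y, z axes, in that order (R = Rz(yaw) Ry(pitch) Rx(roll)).
In Python, from rig import r gives the robot as it stands.
- The arm moves only by the shell command python3 -m crank 'ROWS' [FORCE]. ROWS is text: rows parted by semicolons, each of 7 numbers parted by spaces: the shift along the tool's x, y, z in cm, then the turn, a rotation vector about the tool's x, y, z in rad, then the finger opening in cm, from 0 to 8.54. A call has 1 to 20 rows; each row is the pose to reach, as a shift and turn from the pose commanded when the call began, along the tool's axes at that moment; what a row does not reach only later rows make up. A row lasts 1/10 s, in which the tool goes at most 50 mm and 8.59 degrees, less where a joint would pass 70% of its speed; a pose out of reach is approached as far as the arm can. A call with a gripper value outside its range is refused whole. The fingers move at their own pace and stop on an object; FORCE is the grip in N (left out, the last holds). Time passes only in rows, so rows that repeat a pose let the fingers close. It gives the time, the measured TCP pose, the force, the opening and the grip force at its end, in the units of the state.
- r.get_state(): the state, without advancing time (a new reading comes with each control period).
- r.camera(name): name is "scene" or "top" or "wrist"; returns (picture, depth): 384x512x3 uint8, blue, green, red; 384x512 float32, m along the optical axis (not along the pixel's ray), 0 where there is no reading.
- r.calibration(name): a dict with "fx", "fy", "cx", "cy" (pixels), "camera_from_world" (4x4, takes a point from world to camera coordinates). Camera axes: x right, y up, looking along -z (the intrinsics and any distortion apply to the point x, -y, -z); pixel columns grow to the right and rows downward; lengths in m; the calibration is good to about 2 mm. A picture is of the moment at which its call begins: read the wrist's pose just before it. calibration takes no time and is no camera call; for the wrist camera it gives the pose at the moment of the call.
- r.finish_job(): hands the job in; it is judged then, once.
The state is a dict: "time_s": time; "q": joint angles; "qd": joint speeds; "effort": joint torques, N m; "tcp_pos": TCP position; "tool_rot": TCP orientation; "force": force on the tool from outside, world axes, zero at the start; "torque": the same for the moment, N m; "opening": opening from 0.0 (shut) to 1.0 (fully open); "finger_force": force on a finger pad.
Only numpy, scipy, OpenCV 4.12 (cv2) and the standard library are available. Lean on these libraries where they do the work, as an engineer would, in place of code of your own. Each camera call takes 0.05 s, during which the arm holds its last target. There are 200 camera calls.

## Working session

There is one attempt and no reset: what is moved stays moved. The work goes in short steps, Python scripts to look and compute and a shell command to move; the robot and the scene stay as the last step left them, time stands still between calls to the robot, and variables do not carry over. Pictures are saved under pics/ and viewed, at most 10 in all, crops included, and the job is handed in when it is done.

```bash
mkdir -p pics; ls; cat > h.py <<'E'
import numpy as np, cv2
from rig import r
from scipy.spatial.transform import Rotation as R
def grab(n):
    c=r.calibration(n); p,d=r.camera(n); return p,d,c
def pts(d,c):
    v,u=np.mgrid[:d.shape[0],:d.shape[1]]
    P=np.stack([(u-c['cx'])/c['fx']*d,-(v-c['cy'])/c['fy']*d,-d,np.ones_like(d)],-1)
    W=P@np.linalg.inv(np.array(c['camera_from_world'])).T
    return W[...,:3]
def ray(u,v,z,c):
    M=np.linalg.inv(np.array(c['camera_from_world']))
    o=M[:3,3]; k=M[:3,:3]@np.array([(u-c['cx'])/c['fx'],-(v-c['cy'])/c['fy'],-1])
    return o+k*(z-o[2])/k[2]
E
python3 - <<'E'
from h import *
print(r.get_state())
ims=[]
for n in ('scene','top'):
    p,d,c=grab(n); np.savez(f'{n}.npz',p=p,d=d,**{k:np.array(c[k]) for k in c}); print(c.keys(), [c.get(k) for k in('fx','fy','cx','cy','distortion')])
    print((d>0).mean())
    cv2.imwrite(f'pics/{n}.png',cv2.resize(p,(800,600),interpolation=cv2.INTER_CUBIC))
E
```

```text
pics
{'time_s': 0.0, 'q': array([-5.74337317e+01,  2.20915703e+01,  3.78908243e-01, -2.87424145e-02,
       -6.84120141e+01, -1.48157638e+01]), 'qd': array([ 0.04557002,  0.09869953,  0.01459961,  0.04294895,  0.02483976,
       -0.10841187]), 'effort': array([-6.90831669e-06, -3.92286158e+01,  1.88395482e+01,  4.18580979e+00,
       -4.74885106e-03, -2.51515911e-05]), 'tcp_pos': array([ 0.1903711 , -0.59467786,  0.23020776]), 'tool_rot': array([ 1.79872638e+02, -6.06638642e-03, -1.62260093e+02]), 'force': array([-0.7950327 , -0.50359839, -0.53370932]), 'torque': array([0.05515678, 0.01151631, 0.03048124]), 'finger_force': 0.0, 'opening': 1.001553838668385}
dict_keys(['fx', 'fy', 'cx', 'cy', 'camera_from_world']) [494.86622650617954, 494.86622650617954, 259.6092848360856, 192.07704735675316, None]
0.9960734049479166
dict_keys(['fx', 'fy', 'cx', 'cy', 'camera_from_world']) [458.00552335056153, 458.00552335056153, 248.81546174558423, 187.84664839112654, None]
0.9961090087890625
```

View pics/top.png

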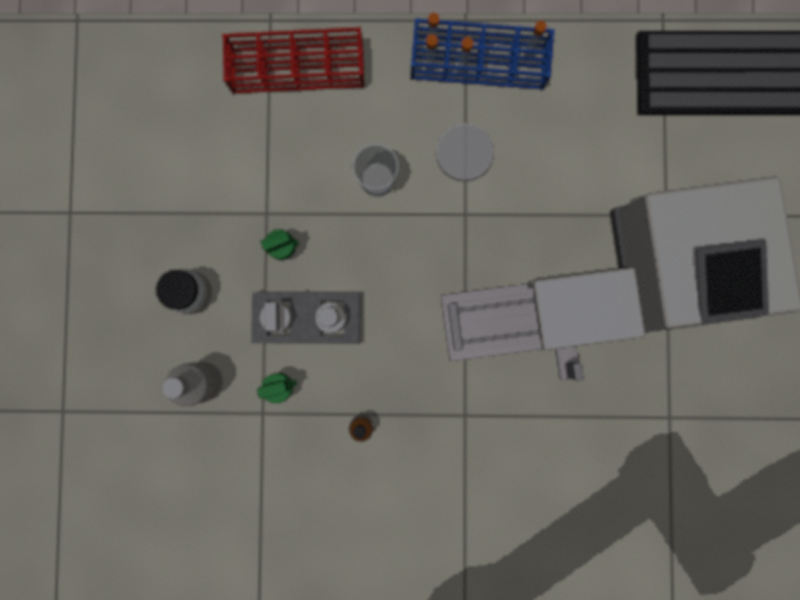

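View pics/scene.png

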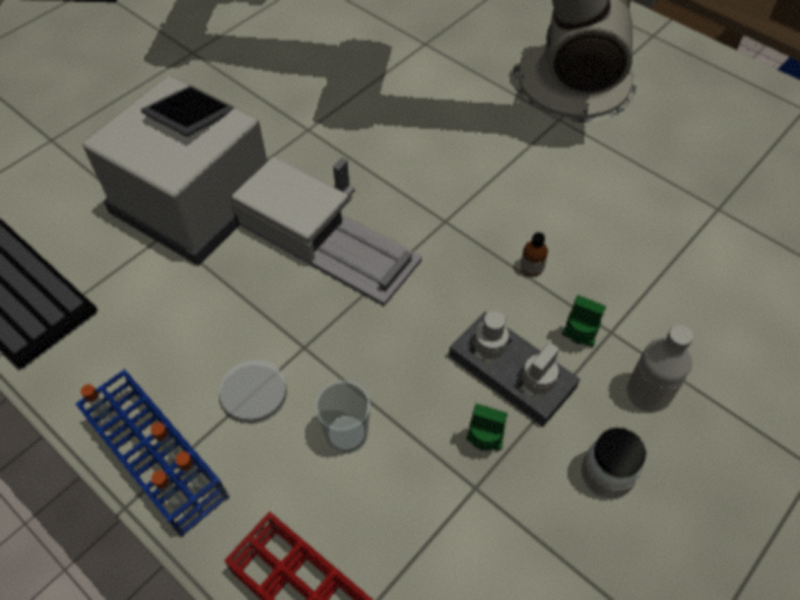

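The top view shows the analyser at (720,250), hood (590,308), rail and end stop (455,325), and tab (572,368). There are four candidates for the cartridge: white with a wing (276,316), white with a round knob (331,316), and green at (280,244) and (276,388). The white winged one at (276,316) fits the description, and I'll confirm it in a crop.

```bash
python3 - <<'E'
from h import *
for n in ('top','scene'):
    c=dict(np.load(n+'.npz')); W=pts(c['d'],c); p=c['p']; s=800/512
    def box(a,b,x,y):
        m=np.zeros(W.shape[:2],bool); m[int(b/s):int(y/s),int(a/s):int(x/s)]=1; return m
    if n=='top':
        regs={'tab':((545,345,595,390),.065,.1),'wing':((250,290,300,345),.075,.12),'knob':((305,290,360,345),.075,.12),'hood':((530,265,645,345),.06,.08),'stand':((245,285,370,350),.02,.035),'rail':((440,280,540,365),.004,.05),'dropper':((340,410,380,445),.02,.1)}
    else:
        regs={'tab':((325,150,360,200),.065,.1),'wing':((520,335,565,385),.075,.12),'knob':((475,305,515,345),.075,.12)}
    for k,(b,lo,hi) in regs.items():
        m=box(*b)&(W[...,2]>lo)&(W[...,2]<hi); q=W[m]
        if len(q)<4: print(n,k,len(q));continue
        rc=cv2.minAreaRect((q[:,:2]*1000).astype(np.float32)); print(n,k,len(q),'mean',q.mean(0).round(4),'zmax',q[:,2].max().round(3),'rect',np.round(cv2.boxPoints(rc)).tolist(), 'rc',np.round(rc[0],1),np.round(rc[1],1),round(rc[2],1))
    if n=='top':
        a=cv2.resize(p[180:222,155:240],(800,395),interpolation=cv2.INTER_CUBIC)
    else:
        a2=cv2.resize(p[80:140,190:260],None,fx=5,fy=5,interpolation=cv2.INTER_CUBIC)
        a3=cv2.resize(p[185:280,280:390],None,fx=4,fy=4,interpolation=cv2.INTER_CUBIC)
b=np.zeros((600,800,3),np.uint8); b[:200]=cv2.resize(a,(800,395))[100:300]
b[200:500,:350]=a2; b[200:580,355:795]=a3
cv2.imwrite('pics/crop1.png',b)
E
```

```text
top tab 119 mean [ 0.4943 -0.1004  0.0734] zmax 0.083 rect [[469.0, -67.0], [469.0, -118.0], [517.0, -117.0], [517.0, -67.0]] rc [493.1 -92.2] [48.  50.9] 0.5
top wing 167 mean [0.5529 0.3177 0.0902] zmax 0.098 rect [[533.0, 326.0], [533.0, 310.0], [573.0, 311.0], [572.0, 327.0]] rc [552.8 318.5] [39.3 16.3] 1.6
top knob 134 mean [0.5533 0.238  0.0913] zmax 0.096 rect [[535.0, 238.0], [553.0, 220.0], [572.0, 238.0], [554.0, 256.0]] rc [553.3 237.9] [26.  25.9] 43.8
top hood 2981 mean [ 0.5701 -0.1314  0.0682] zmax 0.08 rect [[508.0, -65.0], [530.0, -211.0], [631.0, -196.0], [609.0, -50.0]] rc [ 569.6 -130.2] [102.7 147.7] 8.5
top stand 1507 mean [0.5524 0.2774 0.0279] zmax 0.034 rect [[515.0, 359.0], [517.0, 198.0], [591.0, 199.0], [590.0, 360.0]] rc [553.1 279.1] [ 74.3 160.6] 0.5
top rail 2553 mean [0.5498 0.0031 0.0135] zmax 0.045 rect [[487.0, 78.0], [488.0, -69.0], [613.0, -68.0], [612.0, 79.0]] rc [550.1   4.9] [124.6 146.5] 0.5
top dropper 218 mean [0.3955 0.1926 0.0539] zmax 0.079 rect [[375.0, 209.0], [376.0, 176.0], [412.0, 177.0], [410.0, 211.0]] rc [393.2 193.2] [35.4 33.9] 2.3
scene tab 171 mean [ 0.503  -0.0957  0.0714] zmax 0.084 rect [[465.0, -110.0], [488.0, -134.0], [539.0, -85.0], [516.0, -61.0]] rc [502.1 -97.4] [70.8 32.8] 43.8
scene wing 198 mean [0.5556 0.3189 0.0892] zmax 0.097 rect [[532.0, 325.0], [532.0, 309.0], [574.0, 310.0], [574.0, 327.0]] rc [553.2 317.7] [42.  16.6] 2.2
scene knob 178 mean [0.5556 0.2395 0.0888] zmax 0.098 rect [[537.0, 227.0], [563.0, 222.0], [569.0, 249.0], [543.0, 254.0]] rc [553.  237.9] [27.3 26.7] 78.5
```

View pics/crop1.png

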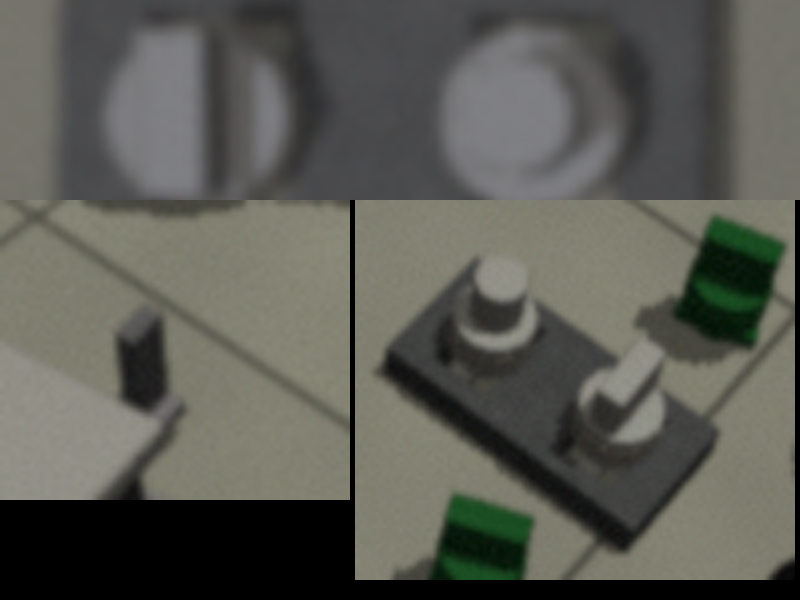

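The crop confirms it: the white winged cartridge is the left one in the stand, at (276,316) in the top view. The knob cartridge and the green ones are clearly different. Next I'll get the tab's position in the hood's frame.

```bash
cat >> h.py <<'E'
def rel(target,yaw,pose=None):
    "cm shift in tool axes and turn (rad) from current (or given pos,yaw) to target with tool down"
    s=r.get_state()
    if pose is None: p=s['tcp_pos']; R0=R.from_euler('xyz',s['tool_rot'],degrees=True)
    else: p=np.array(pose[:3]); R0=R.from_euler('xyz',[180,0,pose[3]],degrees=True)
    R1=R.from_euler('xyz',[180,0,yaw],degrees=True)
    print('shift',(R0.inv().apply(np.array(target)-p)*100).round(2),'turn',(R0.inv()*R1).as_rotvec().round(3),'t',round(s['time_s'],2))
E
python3 - <<'E'
from h import *
a=np.radians(8.6); X=np.array([np.cos(a),np.sin(a)]); Y=np.array([-np.sin(a),np.cos(a)])
for n in ('top','scene'):
    c=dict(np.load(n+'.npz')); W=pts(c['d'],c)
    x=W[...,:2]@X; y=W[...,:2]@Y
    print(n,'hood x',)
    h=(abs(W[...,2]-.068)<.006)&(x>.4)&(x<.65)&(y>-.3)&(y<0.02)
    print(np.percentile(x[h],[1,50,99]).round(4),np.percentile(y[h],[1,99]).round(4))
    for lo in(.06,.07,.075):
        m=(W[...,2]>lo)&(W[...,2]<.1)&(x<.482)&(x>.43)&(y>-.25)&(y<0)
        print(lo,m.sum(),'x',np.percentile(x[m],[2,50,98]).round(4),'y',np.percentile(y[m],[2,50,98]).round(4))
    m=(W[...,2]>.03)&(W[...,2]<.055)&(y>.02)&(y<.12)&(x>.45)&(x<.65)
    print('stop',m.sum(),np.percentile(x[m],[2,98]).round(3) if m.any() else 0,np.percentile(y[m],[2,98]).round(3) if m.any() else 0)
    m=(W[...,2]>.004)&(W[...,2]<.055)&(y>-.03)&(y<.2)&(x>.45)&(x<.65)
    q=np.c_[x[m],y[m]].astype(np.float32)*1000; print('rail',cv2.minAreaRect(q))
p=lambda x,y:(x*X+y*Y)
t=p(.459,-.172+.0); print(t)
E
```

```text
top hood x
[0.4934 0.5432 0.6115] [-0.2867 -0.1417]
0.06 77 x [0.4473 0.4588 0.4698] y [-0.187  -0.1796 -0.1752]
0.07 68 x [0.4473 0.4586 0.4698] y [-0.1871 -0.1807 -0.1753]
0.075 59 x [0.4472 0.4588 0.4695] y [-0.1873 -0.1814 -0.176 ]
stop 14 [0.543 0.608] [0.111 0.119]
rail ((550.0205688476562, 84.84748077392578), (197.6997528076172, 229.9395294189453), 0.28853169083595276)
scene hood x
[0.4669 0.5464 0.6328] [-0.289  -0.1418]
0.06 92 x [0.4462 0.4606 0.47  ] y [-0.1884 -0.179  -0.1755]
0.07 62 x [0.4464 0.458  0.4687] y [-0.1885 -0.1797 -0.1756]
0.075 44 x [0.4479 0.4576 0.4686] y [-0.188  -0.1806 -0.1763]
stop 14 [0.547 0.613] [0.109 0.119]
rail ((547.4583129882812, 85.29381561279297), (230.81509399414062, 188.55763244628906), 89.17507934570312)
[ 0.47955926 -0.10142937]
```

```bash
python3 -c "
from h import *
rel([.4805,-.1109,.16],8.6,(.191,-.595,.231,-162.25))"
```

```text
shift [-42.33  37.28   7.1 ] turn [ 0.     0.    -2.982] t 0.1
```

```bash
python3 -m crank '-42.3 37.3 5 0 0 -2.982 8.5;-42.3 37.3 5 0 0 -2.982 8.5;-42.3 37.3 5 0 0 -2.982 8.5;-42.3 37.3 5 0 0 -2.982 8.5;-42.3 37.3 5 0 0 -2.982 8.5;-42.3 37.3 5 0 0 -2.982 8.5;-42.3 37.3 5 0 0 -2.982 8.5;-42.3 37.3 5 0 0 -2.982 8.5;-42.3 37.3 5 0 0 -2.982 8.5;-42.3 37.3 5 0 0 -2.982 8.5;-42.3 37.3 5 0 0 -2.982 8.5;-42.3 37.3 5 0 0 -2.982 8.5;-42.3 37.3 7.1 0 0 -2.982 8.5;-42.3 37.3 7.1 0 0 -2.982 8.5;-42.3 37.3 7.1 0 0 -2.982 8.5;-42.3 37.3 7.1 0 0 -2.982 8.5;-42.3 37.3 7.1 0 0 -2.982 8.5;-42.3 37.3 7.1 0 0 -2.982 6;-42.3 37.3 7.1 0 0 -2.982 6;-42.3 37.3 7.1 0 0 -2.982 6'; python3 - <<'E'
from h import *
s=r.get_state(); print(s['q'].round(1))
rel([.4805,-.1109,.047],8.6)
p,d,c=grab('wrist'); W=pts(d,c)
a=np.radians(8.6); X=np.array([np.cos(a),np.sin(a)]); Y=np.array([-np.sin(a),np.cos(a)])
x=W[...,:2]@X; y=W[...,:2]@Y
m=(abs(W[...,2]-.079)<.006)&(x<.482)&(x>.43)&(y>-.22)&(y<-.14)
print(m.sum(), np.percentile(x[m],[2,98]) if m.any() else 0,np.percentile(y[m],[2,98])if m.any() else 0)
cv2.imwrite('pics/w1.png',p)
E
```

```text
time_s: 2.1
tcp_pos: [0.4794, -0.111, 0.16]
tool_rot: [-180.0, 0.0, 8.9]
force: [-0.4, -0.6, 0.1]
opening: 0.706
finger_force: 0.0
[  5.9  13.1 -23.7  -0.  -53.2  93. ]
shift [1.20e-01 1.00e-02 1.13e+01] turn [-0.     0.001  0.006] t 2.1
362 [0.44462906 0.4675404 ] [-0.18718505 -0.17572554]
```

View pics/w1.png

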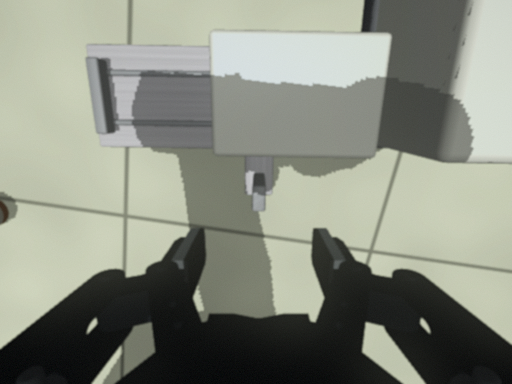

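The wrist view shows the tab at (258,190) between hood and fingers, and it agrees with my estimate. I'll descend and grip.

```bash
python3 -m crank '0 0 5 0 0 0 6;0 0 9 0 0 0 6;0 0 11.2 0 0 0 6;0 0 11.2 0 0 0 6;0 0 11.2 0 0 0 0.8;0 0 11.2 0 0 0 0.8;0 0 11.2 0 0 0 0.8;0 0 11.2 0 0 0 0.8;0 0 11.2 0 0 0 0.8;0 0 11.2 0 0 0 0.8' 40
```

```text
time_s: 3.15
tcp_pos: [0.4807, -0.111, 0.0499]
tool_rot: [180.0, -0.2, 8.6]
force: [-1.1, 0.7, 6.5]
opening: 0.136
finger_force: 41.6
```

```bash
python3 -m crank '0 -1 0 0 0 0 0.8;0 -3 0 0 0 0 0.8;0 -5 0 0 0 0 0.8;0 -7 0 0 0 0 0.8;0 -8.5 0 0 0 0 0.8;0 -8.5 0 0 0 0 0.8' 60; python3 -m crank '0 -.5 0 0 0 0 0.8;0 -1 0 0 0 0 0.8;0 -1.2 0 0 0 0 0.8;0 -1.2 0 0 0 0 0.8'; python3 -c "
from h import *
p,d,c=grab('top');W=pts(d,c);np.savez('t2.npz',p=p,d=d,**c)
cv2.imwrite('pics/t2.png',cv2.resize(p[150:290,230:460],None,fx=3.4,fy=3.4))"
```

```text
time_s: 3.75
tcp_pos: [0.4687, -0.0253, 0.0499]
tool_rot: [-179.9, -0.3, 8.7]
force: [-0.9, 4.9, 7.6]
opening: 0.129
finger_force: 61.0
time_s: 4.15
tcp_pos: [0.4673, -0.015, 0.0499]
tool_rot: [180.0, -0.3, 8.6]
force: [1.6, -1.4, 5.8]
opening: 0.129
finger_force: 60.8
```

View pics/t2.png

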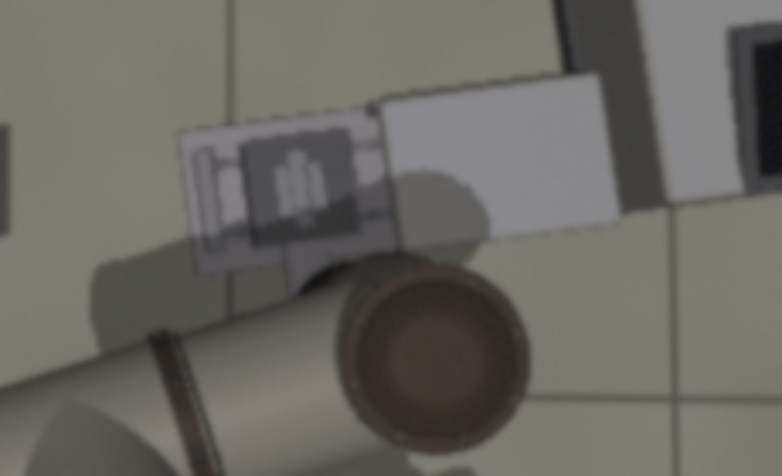

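The crop shows the carriage (left edge x≈243) still about 16 mm short of the end stop (right edge x≈217).

```bash
python3 -m crank '0 -.5 0 0 0 0 0.8;0 -1 0 0 0 0 0.8;0 -1.2 0 0 0 0 0.8;0 -1.2 0 0 0 0 0.8' 60;python3 -m crank '0 -.2 0 0 0 0 0.8;0 -.4 0 0 0 0 0.8;0 -.4 0 0 0 0 0.8'; python3 -m crank '0 -.2 0 0 0 0 0.8;0 -.4 0 0 0 0 0.8;0 -.4 0 0 0 0 0.8'; python3 -m crank '0 -.2 0 0 0 0 0.8;0 -.4 0 0 0 0 0.8;0 -.4 0 0 0 0 0.8'
```

```text
time_s: 4.6
tcp_pos: [0.4656, -0.0032, 0.0499]
tool_rot: [-180.0, -0.3, 8.6]
force: [1.9, -2.4, 5.4]
opening: 0.127
finger_force: 60.7
time_s: 4.9
tcp_pos: [0.4651, 0.0006, 0.0499]
tool_rot: [180.0, -0.3, 8.6]
force: [2.8, -3.3, 5.9]
opening: 0.129
finger_force: 60.6
time_s: 5.2
tcp_pos: [0.4645, 0.0046, 0.0499]
tool_rot: [180.0, -0.3, 8.6]
force: [3.1, -3.0, 5.9]
opening: 0.128
finger_force: 60.6
time_s: 5.5
tcp_pos: [0.4644, 0.0049, 0.0499]
tool_rot: [179.7, -0.2, 8.6]
force: [11.2, -26.7, 1.6]
opening: 0.131
finger_force: 60.6
```

It hit the hard stop: 27 N at tcp y=0.005. I'll release, lift, and look for the port.

```bash
python3 -m crank '0 0 0 0 0 0 5;0 0 0 0 0 0 5;0 0 0 0 0 0 5;0 0 0 0 0 0 5;0 0 -3 0 0 0 5;0 0 -8 0 0 0 5;0 0 -12 0 0 0 5;0 0 -15 0 0 0 5;-6 0 -15 0 0 0 5;-6 0 -15 0 0 0 5' 60; python3 - <<'E'
from h import *
p,d,c=grab('wrist');np.savez('w2.npz',p=p,d=d,**c)
W=pts(d,c)
a=np.radians(8.6); X=np.array([np.cos(a),np.sin(a)]); Y=np.array([-np.sin(a),np.cos(a)])
x=W[...,:2]@X; y=W[...,:2]@Y
m=(abs(W[...,2]-.046)<.004)&(x>.49)&(x<.6)&(y>-.13)&(y<.03)
rc=cv2.minAreaRect((W[m][:,:2]*1000).astype(np.float32)); print(m.sum(),rc, np.percentile(W[m][:,2],[5,50,95]))
print(np.percentile(x[m],[1,99]),np.percentile(y[m],[1,99]))
cv2.imwrite('pics/w2.png',p)
rel([.5535,.318,.16],1)
E
```

```text
time_s: 6.5
tcp_pos: [0.3981, -0.0009, 0.1983]
tool_rot: [-179.9, 0.1, 8.6]
force: [-0.1, -0.8, -0.4]
opening: 0.584
finger_force: 0.0
3456 ((541.1019287109375, 15.056947708129883), (61.49567794799805, 70.14752197265625), 8.017230987548828) [0.04323927 0.044576   0.04580627]
[0.50690082 0.5671623 ] [-0.1005452  -0.03151397]
shift [ 20.14 -29.2    3.83] turn [-0.001  0.001  0.133] t 6.55
```

View pics/w2.png

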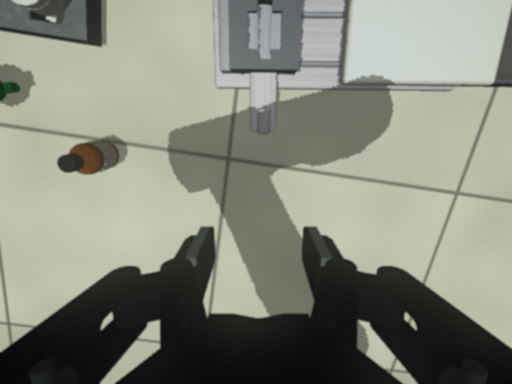

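The wrist view shows the carriage (232–300, 0–72) against the stop strip (222) and the port slot at (265,30), cut off at the top. I'll move 6 cm closer for one good port fix, then go to the cartridge.

```bash
python3 -m crank '4 0 0 0 0 0 5;8 1 0 0 0 0 5;8 1 0 0 0 0 5;8 1 0 0 0 0 5' ; python3 - <<'E'
from h import *
p,d,c=grab('wrist');np.savez('w3.npz',p=p,d=d,**c)
W=pts(d,c)
a=np.radians(8.3); X=np.array([np.cos(a),np.sin(a)]); Y=np.array([-np.sin(a),np.cos(a)])
x=W[...,:2]@X; y=W[...,:2]@Y
m=(abs(W[...,2]-.046)<.004)&(x>.495)&(x<.6)&(y>-.13)&(y<.03)
rc=cv2.minAreaRect((W[m][:,:2]*1000).astype(np.float32)); print('carriage',m.sum(),rc)
h=(W[...,2]<.041)&(abs(x-.543)<.031)&(abs(y+.064)<.031)
k=h.astype(np.uint8); n,l,st,ce=cv2.connectedComponentsWithStats(k); print(st,ce)
# hole outline using boundary pixels cast on z=.046
cs,_=cv2.findContours(k,cv2.RETR_EXTERNAL,cv2.CHAIN_APPROX_NONE)
cn=max(cs,key=cv2.contourArea)[:,0]
P=np.array([ray(u,v,.046,c)[:2] for u,v in cn]); rc=cv2.minAreaRect((P*1000).astype(np.float32)); print('hole',rc, len(cn))
v,u=np.where(m); print(u.min(),u.max(),v.min(),v.max())
cv2.imwrite('pics/w3.png',cv2.resize(p[v.min()-15 if v.min()>15 else 0:v.max()+15,u.min()-15:u.max()+15],None,fx=4,fy=4))
rel([.5535,.318,.16],1)
E
```

```text
time_s: 6.95
tcp_pos: [0.4832, 0.0019, 0.197]
tool_rot: [180.0, 0.2, 8.6]
force: [-0.3, 0.2, -0.1]
opening: 0.582
finger_force: 0.0
carriage 3306 ((545.6258544921875, 15.684772491455078), (69.90486907958984, 70.54830932617188), 7.478754043579102)
[[     0      0    512    384 195391]
 [   239     95     31     49   1217]] [[255.50898455 191.9507398 ]
 [254.05751849 119.13311422]]
hole ((545.725830078125, 15.992807388305664), (48.75762176513672, 32.04499816894531), 8.558935165405273) 153
221 288 84 153
shift [ 11.76 -30.2    3.7 ] turn [0.    0.002 0.133] t 7.0
```

View pics/w3.png

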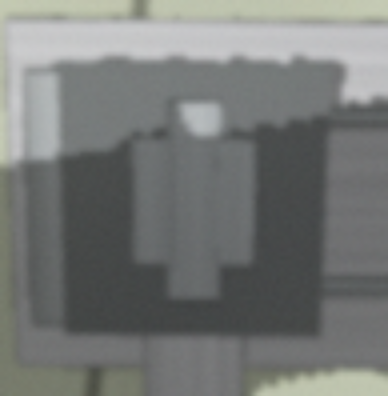

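The crop shows the port mouth with its slot upright and the carriage's left edge touching the stop. Port is at (0.5457, 0.0160) m, yaw about 8.4°. Now to the cartridge.

```bash
python3 -m crank '2 -5 0 0 0 .13 5;4 -10 0 0 0 .13 5;6 -15 0 0 0 .13 5;5.8 -20 0 0 0 .133 5;5.8 -25 0 0 0 .133 5;5.8 -30.2 0 0 0 .133 5;5.8 -30.2 0 0 0 .133 5;5.8 -30.2 0 0 0 .133 5;5.8 -30.2 0 0 0 .133 5' ; python3 - <<'E'
from h import *
p,d,c=grab('wrist');np.savez('w4.npz',p=p,d=d,**c)
W=pts(d,c)
m=(W[...,2]>.082)&(W[...,2]<.105)&(abs(W[...,0]-.553)<.04)&(abs(W[...,1]-.318)<.04)
rc=cv2.minAreaRect((W[m][:,:2]*1000).astype(np.float32)); print('wing',m.sum(),rc,np.median(W[m][:,2]))
m=(W[...,2]>.05)&(W[...,2]<.063)&(abs(W[...,0]-.553)<.04)&(abs(W[...,1]-.318)<.04)
rc=cv2.minEnclosingCircle((W[m][:,:2]*1000).astype(np.float32)); print('body',m.sum(),rc,np.median(W[m][:,2]))
rel([.5535,.318,.062],1)
E
```

```text
time_s: 7.9
tcp_pos: [0.4943, 0.3083, 0.1982]
tool_rot: [180.0, 0.0, 1.0]
force: [0.5, -0.0, -0.2]
opening: 0.582
finger_force: 0.0
wing 783 ((551.1087646484375, 318.5336608886719), (39.2007942199707, 15.999852180480957), 2.040403127670288) 0.09038410785113327
body 683 ((550.7825927734375, 318.41717529296875), 21.92810821533203) 0.05641958404580533
shift [ 5.91 -0.93 13.63] turn [ 0.001  0.001 -0.001] t 7.95
```

```bash
python3 -m crank '4 -.97 3 0 0 -.018 5;5.8 -.97 6 0 0 -.018 5;5.8 -.97 10 0 0 -.018 5;5.8 -.97 13 0 0 -.018 5;5.8 -.97 13.6 0 0 -.018 5;5.8 -.97 13.6 0 0 -.018 5;5.8 -.97 13.6 0 0 -.018 1;5.8 -.97 13.6 0 0 -.018 1;5.8 -.97 13.6 0 0 -.018 1;5.8 -.97 13.6 0 0 -.018 1;5.8 -.97 13.6 0 0 -.018 1;5.8 -.97 13.6 0 0 -.018 1;5.8 -.97 13.6 0 0 -.018 1' 70
```

```text
time_s: 9.25
tcp_pos: [0.5537, 0.3202, 0.0645]
tool_rot: [-179.9, -0.2, 2.1]
force: [-1.1, -1.7, 6.7]
opening: 0.178
finger_force: 70.6
```

```bash
python3 -m crank '0 0 -1 0 0 0 1;0 0 -5 0 0 0 1;0 0 -10 0 0 0 1;0 0 -12.5 0 0 0 1;0 0 -12.5 0 0 0 1;0 0 -12.5 0 0 0 1' 70; python3 - <<'E'
from h import *
s=r.get_state(); print(s['tcp_pos'],s['tool_rot'],s['opening'],s['force'])
p,d,c=grab('wrist');np.savez('w5.npz',p=p,d=d,**c)
W=pts(d,c); T=R.from_euler('xyz',s['tool_rot'],degrees=True)
L=T.inv().apply((W-s['tcp_pos']).reshape(-1,3)).reshape(W.shape)*1000
hsv=cv2.cvtColor(p,cv2.COLOR_BGR2HSV)
m=(abs(L[...,0])<40)&(abs(L[...,1])<40)&(L[...,2]>-5)&(L[...,2]<12)&(hsv[...,2]>90)
print('shoulder',m.sum(),[np.percentile(L[...,i][m],[2,50,98]).round(1) for i in range(3)])
if m.sum()>20: print(cv2.minEnclosingCircle(L[m][:,:2].astype(np.float32)))
cv2.imwrite('pics/w5.png',p)
rel([.5457,.016,.19],8.4)
E
```

```text
time_s: 9.85
tcp_pos: [0.5522, 0.3197, 0.1874]
tool_rot: [-179.9, 0.0, 2.0]
force: [0.2, -0.0, -2.6]
opening: 0.172
finger_force: 69.7
[0.55215386 0.31971413 0.18739442] [-1.79944472e+02  3.75101247e-02  1.99769026e+00] 0.1716523965461673 [ 0.15923633 -0.01678659 -2.6479857 ]
shoulder 852 [array([ 1.1, 11.3, 18.8]), array([-19.6,   0.3,  19.6]), array([-2.2,  8.2, 11.2])]
((-0.023044168949127197, 0.2531862258911133), 21.413625717163086)
shift [-1.66 30.29 -0.37] turn [ 0.001  0.003 -0.112] t 9.9
```

View pics/w5.png

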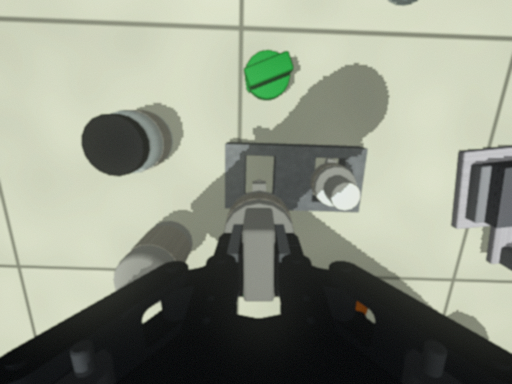

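The view shows the winged cartridge held at (258,250), its nest empty at (260,165), and the spare still in place at (335,185). The cartridge sits centred in the grip to within about 0.6 mm. Moving over the port.

```bash
python3 -m crank '-.3 5 0 0 0 -.05 1;-.6 10 0 0 0 -.11 1;-.9 15 0 0 0 -.11 1;-1.2 20 0 0 0 -.11 1;-1.4 25 0 0 0 -.11 1;-1.6 29 0 0 0 -.11 1;-1.6 30.3 0 0 0 -.11 1;-1.6 30.3 0 0 0 -.11 1;-1.6 30.3 0 0 0 -.11 1;-1.6 30.3 0 0 0 -.11 1'; python3 - <<'E'
from h import *
rel([.5462,.0161,.114],8.3)
for n in('scene','top'):
    p,d,c=grab(n);np.savez(n+'6.npz',p=p,d=d,**c);W=pts(d,c)
    m=(W[...,2]>.18)&(W[...,2]<.25)&(abs(W[...,0]-.5457)<.06)&(abs(W[...,1]-.016)<.06)
    # cartridge body
    b=(W[...,2]>.125)&(W[...,2]<.178)&(abs(W[...,0]-.5457)<.04)&(abs(W[...,1]-.016)<.04); print(n,b.sum(),[np.percentile(W[...,i][b],[1,99]).round(4) for i in range(3)] if b.any() else '')
    M=np.array(c['camera_from_world']); q=M@[.5457,.016,.1,1]; u=c['cx']+c['fx']*q[0]/-q[2]; v=c['cy']+c['fy']*q[1]/q[2]; print(u,v)
    if n=='scene':cv2.imwrite('pics/s6.png',cv2.resize(p[max(0,int(v)-60):int(v)+60,int(u)-75:int(u)+75],None,fx=5,fy=5,interpolation=cv2.INTER_CUBIC))
E
```

```text
time_s: 10.9
tcp_pos: [0.5475, 0.0175, 0.1867]
tool_rot: [-180.0, 0.1, 8.4]
force: [-0.5, 0.4, -1.5]
opening: 0.172
finger_force: 69.6
shift [-0.14  0.12  7.27] turn [-0.     0.001  0.002] t 10.9
scene 240 [array([0.5361, 0.5691]), array([0.0061, 0.0388]), array([0.1292, 0.1777])]
237.2858952111564 143.36403355365064
top 0 
312.2854252999916 206.27277666545623
```

View pics/s6.png

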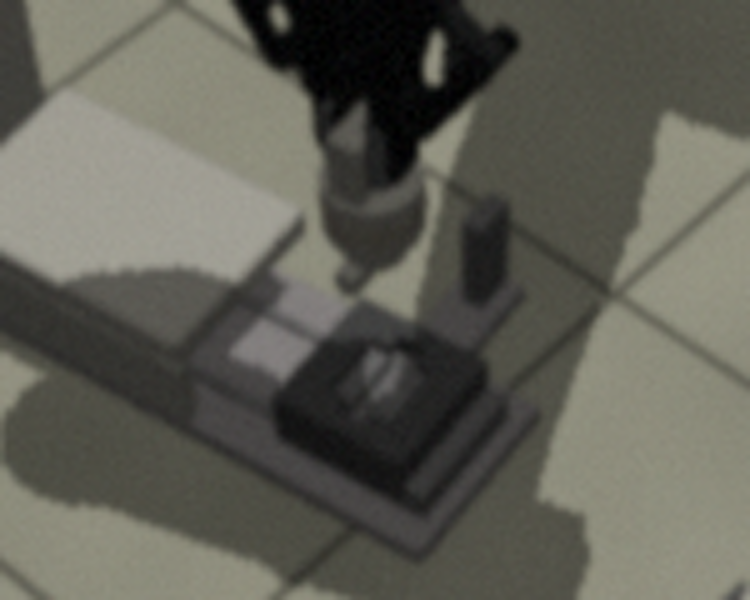

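The picture shows the cartridge upright above the port, with its key bar parallel to the slot. I'll descend to just above the mouth.

```bash
python3 -m crank '-.07 .06 3 0 0 0 1;-.07 .06 6 0 0 0 1;-.07 .06 7.3 0 0 0 1;-.07 .06 7.3 0 0 0 1;-.07 .06 7.3 0 0 0 1'; python3 -c "
from h import *
for i in range(3):
    s=r.get_state(); print(s['tcp_pos'].round(4),s['tool_rot'].round(2)); p,d,c=grab('scene')
np.savez('s7.npz',p=p,d=d,**c);W=pts(d,c)
m=(W[...,2]>.046)&(W[...,2]<.102)&(abs(W[...,0]-.5457)<.04)&(abs(W[...,1]-.016)<.04)
rel([.5462,.0161,.09],8.3)
cv2.imwrite('pics/s7.png',cv2.resize(p[95:185,185:297],None,fx=6,fy=6,interpolation=cv2.INTER_CUBIC))
"
```

```text
time_s: 11.5
tcp_pos: [0.5475, 0.0163, 0.1147]
tool_rot: [180.0, -0.0, 8.4]
force: [-0.4, 0.8, -1.2]
opening: 0.175
finger_force: 69.6
[0.5475 0.0163 0.1147] [ 1.7998e+02 -4.0000e-02  8.4000e+00]
[0.5479 0.0164 0.1153] [ 1.80e+02 -1.20e-01  8.39e+00]
[0.5479 0.0163 0.1156] [-1.7999e+02 -1.5000e-01  8.3800e+00]
shift [-0.17 -0.02  2.56] turn [-0.    -0.003  0.001] t 11.65
```

View pics/s7.png

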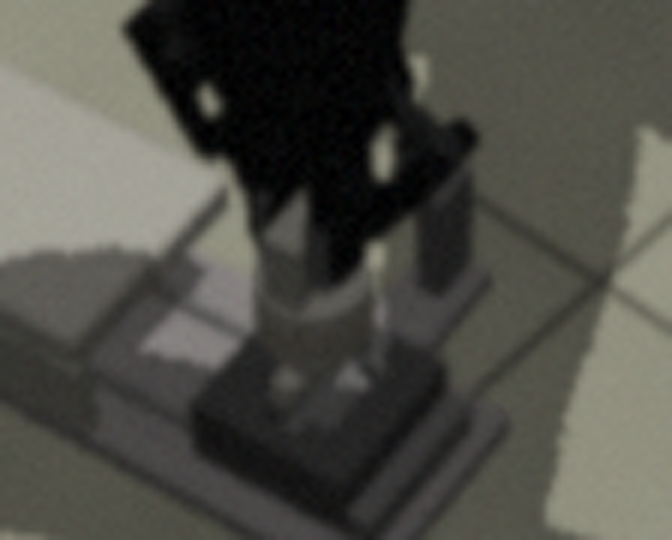

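The picture shows the key bar just above the mouth and aligned with the slot. I'll lower it with a small x correction and watch the force.

```bash
python3 -m crank '-.15 0 .3 0 0 0 1;-.15 0 .6 0 0 0 1;-.15 0 1 0 0 0 1;-.15 0 1 0 0 0 1'; python3 -m crank '0 0 .3 0 0 0 1;0 0 .6 0 0 0 1;0 0 .6 0 0 0 1'
```

```text
time_s: 12.05
tcp_pos: [0.5461, 0.0156, 0.1041]
tool_rot: [-180.0, -0.1, 8.3]
force: [2.3, 0.8, -3.2]
opening: 0.173
finger_force: 69.6
time_s: 12.35
tcp_pos: [0.5459, 0.0156, 0.0979]
tool_rot: [-180.0, -0.1, 8.3]
force: [2.7, 0.4, -4.4]
opening: 0.175
finger_force: 69.4
```

```bash
python3 -m crank '.06 0 .3 0 0 0 1;.06 0 .6 0 0 0 1;.06 0 .6 0 0 0 1' 90; python3 -m crank '0 0 .3 0 0 0 1;0 0 .6 0 0 0 1;0 0 .6 0 0 0 1;0 0 .6 0 0 0 1'
```

```text
time_s: 12.65
tcp_pos: [0.5459, 0.0154, 0.0924]
tool_rot: [180.0, 0.0, 8.3]
force: [0.2, 0.9, 3.1]
opening: 0.172
finger_force: 92.5
time_s: 13.05
tcp_pos: [0.546, 0.0154, 0.0867]
tool_rot: [180.0, 0.0, 8.3]
force: [-1.6, -0.6, 5.3]
opening: 0.172
finger_force: 92.8
```

Depth is about 8 mm with the spring reacting as expected. I'll add 0.4 mm and start the clockwise twist (+ about tool z).

```bash
python3 -m crank '0 0 .04 0 0 0 1;0 0 .04 0 0 .1 1;0 0 .04 0 0 .2 1;0 0 .04 0 0 .3 1;0 0 .04 0 0 .4 1;0 0 .04 0 0 .4 1'; python3 -c "
from h import *
s=r.get_state(); print(s['torque'],s['q'].round(1))"
```

```text
time_s: 13.65
tcp_pos: [0.546, 0.0155, 0.0863]
tool_rot: [180.0, 0.0, -14.7]
force: [-2.0, 0.7, 5.6]
opening: 0.169
finger_force: 92.9
[0.26191489 0.48966633 0.04820436] [ 18.6  23.1 -21.5   0.  -45.4  56.7]
```

Turning freely, torque about 0.05 N m. Continuing.

```bash
python3 -m crank '0 0 0 0 0 .12 1;0 0 0 0 0 .24 1;0 0 0 0 0 .36 1;0 0 0 0 0 .48 1;0 0 0 0 0 .6 1;0 0 0 0 0 .72 1;0 0 0 0 0 .84 1;0 0 0 0 0 .96 1;0 0 0 0 0 1.05 1;0 0 0 0 0 1.12 1;0 0 0 0 0 1.12 1'; python3 -c "
from h import *
s=r.get_state(); print(s['torque'])"; python3 -m crank '0 0 0 0 0 .05 1;0 0 0 0 0 .1 1;0 0 0 0 0 .13 1;0 0 0 0 0 .13 1;0 0 0 0 0 .13 1'; python3 -c "
from h import *
s=r.get_state(); print(s['torque'])"
```

```text
time_s: 14.75
tcp_pos: [0.5465, 0.0157, 0.0865]
tool_rot: [-179.9, -0.0, -78.8]
force: [-0.8, -0.2, 5.9]
opening: 0.172
finger_force: 92.9
[0.41283387 0.16130284 0.11919153]
time_s: 15.25
tcp_pos: [0.5466, 0.0156, 0.0865]
tool_rot: [-179.9, 0.0, -86.2]
force: [-0.6, 0.3, 5.6]
opening: 0.169
finger_force: 92.8
[0.2619091  0.17155423 0.15956828]
```

```bash
for i in 1; do python3 -m crank '0 0 0 0 0 .03 1;0 0 0 0 0 .05 1;0 0 0 0 0 .05 1;0 0 0 0 0 .05 1'; python3 -c "
from h import *
s=r.get_state(); print(s['torque'])"; python3 -m crank '0 0 0 0 0 .03 1;0 0 0 0 0 .05 1;0 0 0 0 0 .05 1;0 0 0 0 0 .05 1'; python3 -c "
from h import *
s=r.get_state(); print(s['torque'])"; done
```

```text
time_s: 15.65
tcp_pos: [0.5467, 0.0156, 0.0866]
tool_rot: [-179.9, -0.0, -89.0]
force: [-1.3, -0.8, 6.0]
opening: 0.167
finger_force: 92.9
[0.22175516 0.16077745 0.41613334]
time_s: 16.05
tcp_pos: [0.5467, 0.0157, 0.0866]
tool_rot: [-179.9, -0.0, -91.7]
force: [-0.1, 0.2, 6.0]
opening: 0.163
finger_force: 93.3
[0.21720745 0.2236767  0.87175189]
```

Torque jumped from 0.16 to 0.87 N m past 94.5° of turn, so the rotor is at its stop. Depth holds at about 8 mm and the grip at 93 N. Handing in.

```bash
python3 -c "
from rig import r
print(r.finish_job())"
```

```text
the job is handed in; nothing more can be done
None
```

I slid the carriage out against its end stop, fitted the wing-grip cartridge, pushed it about 8 mm down and turned it clockwise to the stop, and handed the job in at about 16 s still gripping it; stop and depth come from force, torque and arm-position readings, because the picture limit left no final image.

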